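# Make up two wash kits on the cement ledge

### The job

Make up two wash kits from the stock on the ledge. For the bathing kit, set the soap dish flat on the floor of the steel basin with the bar of soap lying lengthwise in the middle of the dish, and stand the squat cup upright on the basin's floor beside it; for the scrubbing kit, set the large scrubbing brush bristles down and the tall cup upright, side by side on the floor of the open part of the white box. Leave the mug, the nail brush and the polish tin where they are.

Things in the scene. Friction and masses are not known exactly. Their poses are not given: they have to be found in the camera images.
- basin: Target. Round stainless steel washing basin, open upward, fixed; 250 mm across the rim, 50 mm high, wall 3 mm sloping in to a flat floor about 200 mm across. Origin: centre of its underside; the inner floor is 4 mm above it.
- box: Target. White plastic box with a slightly greyer sliding lid stuck half open, fixed. The open part is a well 160 x 160 mm inside, side walls 56 mm high, 4 mm thick. Origin: underside, at the centre of the open well; the inner floor is 4 mm above it. The well spans -80 to +80 mm along the box's own x and y; beyond x = +80 mm the lid covers the box (lid top 56 mm above the ledge, a small thumb rib to 60 mm) and the lid runs on to x = +380 mm.
- dish: Stock. Flat white plastic soap dish, a rounded slab with dark drain slots, 58 mm (own x) x 92 mm (own y) x 12 mm high. Origin: centre of its underside, z up.
- soap: Stock. Plain cream bar of soap, rounded block 48 mm (own x) x 75 mm (own y) x 24 mm high. Origin: centre of its underside, z up.
- brush: Stock. The large wooden scrubbing brush, bristles down: 46 mm (own x) x 116 mm (own y), 45 mm high. Rigid bristle pad to 15 mm height, wooden back to 29 mm, and along the middle of the back a wooden grip ridge 26 mm wide (x), 90 mm long (y), from 29 to 45 mm height. Origin: centre of its underside, z up.
- tall_cup: Stock. Tall narrow white plastic cup without a handle, open upward, 74 mm high, 50 mm across the rim tapering to 44 mm at the foot, wall 3 mm. Origin: centre of its underside, z up.
- squat_cup: Stock. Squat wide white plastic cup without a handle, open upward, 42 mm high, 64 mm across the rim tapering to 58 mm at the foot, wall 3 mm. Origin: centre of its underside, z up.
- mug: Bystander, to be left alone. White ceramic mug with a handle on its own +y side, 72 mm across, 65 mm high. Origin: centre of its underside.
- nail_brush: Bystander, to be left alone. Small darker wooden nail brush without a ridge, 32 mm (own x) x 76 mm (own y) x 26 mm high. Origin: centre of its underside.
- tin: Bystander, to be left alone. Low round metal polish tin, 70 mm across, 26 mm high. Origin: centre of its underside.
Not all that is in view belongs to the job. Several things look just like the brush: the one meant starts farthest from the robot's base. Leave any turquoise look-alike of the soap alone.

How it is judged:
By the outcome, as a careful person would: the job done as asked, in the order asked, and still so for the second after the job is handed in, with the robot touching nothing.
It also fails if it takes over 134 s, if anything falls off the work surface, if the arm or the gripper's body presses on something with over 40 N, if the wrist force passes 120 N, or if a joint passes its speed limit or range.

### The arm

A 6-joint arm with a two-finger parallel gripper is mounted at the origin on the work surface. World frame = base frame: x ahead of the robot, y to its left, z up, the work surface at z = 0. Lengths are in m, angles in rad, forces in N, time in s.
With the tool pointing down it reaches from about 0.275 to 1 m from the base axis. Payload 8.4 kg.
Tool frame: the origin (TCP) lies at the very end of the fingers, on their centre line; the grasp point (between the pads) lies 19 mm behind it (manip.grip_point_offset is the distance from the TCP to the grasp point, in m); z points along the fingers, y is the direction in which the jaws open and shut (so a half turn about z gives the same grasp; the last joint's range is limited). The gripper opens to 85 mm and grips with 20 to 120 N. Pads are 22 mm wide; open, the fingers measure 114 mm over their backs; the gripper's body (76 mm by 85 mm) begins 54 mm behind the grasp point. The pads swing forward as they close: fully open they stand 13 mm farther back than shut.
Start: joints at [1.153, 0.353, 1.633, -0, 1.155, -0.002], TCP at [0.252, 0.572, 0.203] pointing down, gripper open.
Joint ranges: [-2.63, 2.63], [-0.92, 2.1], [0.06, 2.66], [-1.3, 4.44], [0, 2.69], [-3.02, 3.02]. Speed limits (rad/s): [2.22, 2.22, 2.79, 3.14, 3.14, 3.14].

### API

Orientations are given as a unit quaternion [w, x, y, z].
In Python, from cell import sensors, imaging, manip gives the robot as it stands.
- The arm moves only by the shell command python3 -m creep 'ROWS'. ROWS is JSON, a list that holds one entry, the list of rows, each a list of 7 numbers: the shift along the tool's x, y, z in cm, then the turn, a rotation vector about the tool's x, y, z in rad, then the gripper command: -1 is shut, 1 is fully open, values between are in proportion. In form: [[[x, y, z, ax, ay, az, claw], ...]]. A call has 1 to 10 rows; each row is the pose to reach, as a shift and turn from the pose measured when the call began, along the tool's axes at that moment; what a row does not reach only later rows make up. A row lasts 1/8 s, in which the tool goes at most 62.5 mm and 10.7 degrees, less where a joint would pass 70% of its speed; a pose out of reach is approached as far as the arm can. A call with a gripper value outside its range is refused whole. The fingers move at their own pace and stop on an object; the grip force is fixed at half the most. Time passes only in rows, so rows that repeat a pose let the fingers close. It gives the time, the measured TCP pose, the force and the opening at its end, in the units of the state.
- sensors.observe(): the state, without advancing time (a new reading comes with each control period).
- imaging.capture(name): name is "scene" or "top" or "wrist"; returns (picture, depth): 420x560x3 uint8, red, green, blue; 420x560 float32, m along the optical axis (not along the pixel's ray), 0 where there is no reading.
- imaging.get_calibration(name): a dict with "K" (3x3 intrinsics, pixels), "dist_coeffs" ([k1, k2, p1, p2, k3] as OpenCV has them; the pictures are not rectified), "pose" (4x4, takes a point from camera to world coordinates); the wrist camera has in their place "T_tool_cam" (4x4, takes a point from camera to tool coordinates, whose origin is the TCP and whose axes are the flange's). Camera axes: x right, y up, looking along -z (the intrinsics and any distortion apply to the point x, -y, -z); pixel columns grow to the right and rows downward; lengths in m; the calibration is good to about 2 mm. A picture is of the moment at which its call begins: read the wrist's pose just before it. get_calibration takes no time and is no camera call.
- manip.sign_off(): hands the job in, once; it reports no verdict.
The state is a dict: "clock": time; "joint_positions": joint angles; "dq": joint speeds; "tau": joint torques, N m; "tool_pos": TCP position; "orientation": TCP orientation; "ft_force": force on the tool from outside, world axes, zero at the start; "moment": the same for the moment, N m; "gripper_width": finger opening in m.
Only numpy, scipy, OpenCV 4.12 (cv2) and the standard library are available. Lean on these libraries where they do the work, as an engineer would, in place of code of your own. Each camera call takes 0.05 s, during which the arm holds its last target. There are 200 camera calls.

## Working session

There is one attempt and no reset: what is moved stays moved. The work goes in short steps, Python scripts to look and compute and a shell command to move; the robot and the scene stay as the last step left them, time stands still between calls to the robot, and variables do not carry over. Pictures are saved under pics/ and viewed, about 12 in all and at most 16, crops included, and the job is handed in when it is done.

```bash
mkdir -p pics; ls
cat > h.py <<'E'
import numpy as np, cv2
from cell import sensors, imaging, manip
from scipy.spatial.transform import Rotation as R
def tool():
    s=sensors.observe(); q=s['orientation']; T=np.eye(4)
    T[:3,:3]=R.from_quat([q[1],q[2],q[3],q[0]]).as_matrix(); T[:3,3]=s['tool_pos']; return T
def cap(n):
    T=tool(); p,d=imaging.capture(n); c=imaging.get_calibration(n)
    P=T@np.array(c['T_tool_cam']) if n=='wrist' else np.array(c['pose'])
    return p,d,np.array(c['K']),np.array(c['dist_coeffs']),P
def rays(uv,K,D,P):
    u=cv2.undistortPoints(np.array(uv,float).reshape(-1,1,2),K,D).reshape(-1,2)
    d=np.c_[u[:,0],-u[:,1],-np.ones(len(u))]@P[:3,:3].T
    return P[:3,3],d
def onplane(uv,z,K,D,P):
    o,d=rays(uv,K,D,P); return o+d*((z-o[2])/d[:,2])[:,None]
def cloud(dep,K,D,P):
    h,w=dep.shape; v,u=np.mgrid[:h,:w]; 
    o,d=rays(np.c_[u.ravel(),v.ravel()],K,D,P)
    return (o+d*dep.reshape(-1,1)).reshape(h,w,3)
def proj(X,K,D,P):
    x=(np.atleast_2d(X)-P[:3,3])@P[:3,:3]; x=x*[1,-1,-1]
    return cv2.projectPoints(x,np.zeros(3),np.zeros(3),K,D)[0].reshape(-1,2)
def save(n,p): cv2.imwrite('pics/'+n,cv2.cvtColor(p,cv2.COLOR_RGB2BGR))
E
python3 - <<'E'
from h import *
for n in('scene','top'):
    c=cap(n); save(n+'0.png',c[0]); np.savez(n+'0.npz',*c); print(n,c[4].round(3).tolist(),c[2][0,0],(c[1]>0).mean())
s=sensors.observe(); print({k:np.round(v,3).tolist() for k,v in s.items()}); print(manip.grip_point_offset); print(imaging.get_calibration('wrist'))
E
```

```text
pics
scene [[-0.844, -0.363, 0.396, 1.042], [0.537, -0.584, 0.609, 0.774], [0.01, 0.726, 0.687, 0.897], [0.0, 0.0, 0.0, 1.0]] 471.8062920162718 0.9961947278911565
top [[-0.025, 0.991, -0.129, 0.358], [-1.0, -0.025, 0.003, -0.009], [-0.0, 0.129, 0.992, 1.458], [0.0, 0.0, 0.0, 1.0]] 511.2555882458899 0.9963477891156463
{'clock': 0.1, 'joint_positions': [1.153, 0.354, 1.634, 0.0, 1.155, -0.002], 'dq': [0.001, -0.002, -0.002, 0.001, 0.0, 0.001], 'tau': [0.001, -60.636, -34.282, 0.0, 0.004, 0.0], 'tool_pos': [0.252, 0.571, 0.202], 'orientation': [-0.0, 0.206, 0.978, -0.001], 'ft_force': [-0.346, -0.613, 0.002], 'moment': [0.017, 0.031, -0.053], 'gripper_width': 0.085}
0.0187
{'K': array([[326.10360596,   0.        , 280.17610142],
       [  0.        , 326.10360596, 208.5582506 ],
       [  0.        ,   0.        ,   1.        ]]), 'dist_coeffs': array([-0.03948728,  0.        ,  0.        ,  0.        ,  0.        ]), 'T_tool_cam': array([[-5.15347802e-04,  9.59541587e-01,  2.81566470e-01,
         7.25682696e-02],
       [ 9.99999797e-01,  3.88888959e-04,  5.05005332e-04,
        -4.99659448e-04],
       [ 3.75075526e-04,  2.81566673e-01, -9.59541593e-01,
        -1.71239327e-01],
       [ 0.00000000e+00,  0.00000000e+00,  0.00000000e+00,
         1.00000000e+00]])}
```

View pics/top0.png

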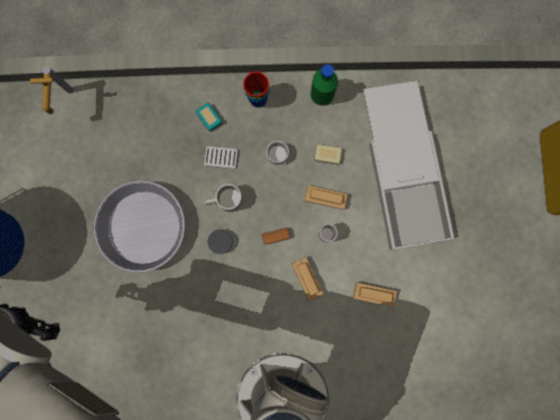

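View pics/scene0.png

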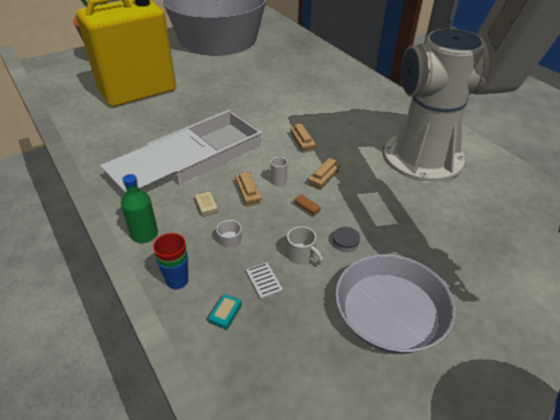

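The top view shows: basin (140,226), dish (221,157), squat cup (278,153), soap (328,155), turquoise look-alike (209,116), mug (229,198), tin (220,241), nail brush (276,236), tall cup (329,233), box well (418,215).
Brush candidates are (326,197), (307,278) and (375,294). The base is at about (282,400), so (326,197) is the farthest and fits. I'll confirm by measured distances and a crop.

```bash
cat > m.py <<'E'
from h import *
t=[v for v in np.load('top0.npz').values()]; s=[v for v in np.load('scene0.npz').values()]
X=cloud(t[1],*t[2:]); Y=cloud(s[1],*s[2:])
g=X[100:330,100:460]; print('floor z top',np.median(g[...,2]),'scene',np.median(Y[150:300,150:300,2]))
# table plane fit in local area
z=np.where(t[1]>0,X[...,2],0); m=((z>0.006)&(z<0.12)).astype(np.uint8); m[:, :80]=0; m[:75]=0; m[330:]=0; m[:,470:]=0
m=cv2.morphologyEx(m,cv2.MORPH_OPEN,np.ones((3,3),np.uint8))
cs,_=cv2.findContours(m,cv2.RETR_EXTERNAL,cv2.CHAIN_APPROX_NONE)
for c in cs:
    if cv2.contourArea(c)<40: continue
    k=np.zeros_like(m); cv2.drawContours(k,[c],-1,1,-1); pts=X[(k>0)&(m>0)]
    ztop=np.percentile(pts[:,2],90)
    w=onplane(c.reshape(-1,2),ztop,*t[2:])[:,:2]
    r=cv2.minAreaRect((w*1000).astype(np.float32))
    # other view: points near xy
    ctr=np.array(r[0])/1000
    q=Y[(np.hypot(Y[...,0]-ctr[0],Y[...,1]-ctr[1])<0.02)&(s[1]>0)]
    zz=np.percentile(q[:,2],[50,95]).round(4) if len(q) else None
    print(c.reshape(-1,2).mean(0).round(0),'ctr',np.round(r[0],1),'size',np.round(r[1],1),'ang',round(r[2],1),'ztop',round(ztop,4),'zmed',np.median(pts[:,2]).round(4),'scene',zz,'dist',np.hypot(*ctr).round(3))
save('crop.png',cv2.resize(t[0][130:310,190:430],None,fx=3.3,fy=3.3,interpolation=cv2.INTER_CUBIC))
E
python3 m.py
```

```text
floor z top 0.0017936887423346537 scene 0.001839746917804308
[375. 294.] ctr [ 282.1 -260. ] size [114.5  46. ] ang 76.0 ztop 0.048 zmed 0.0333 scene [0.0445 0.0484] dist 0.384
[307. 278.] ctr [330.6 -76.6] size [115.6  46.1] ang 23.4 ztop 0.0477 zmed 0.0342 scene [0.0452 0.0482] dist 0.339
[219. 241.] ctr [440.2 163.2] size [67.3 67.2] ang 89.2 ztop 0.0307 zmed 0.0265 scene [0.0269 0.0297] dist 0.469
[275. 235.] ctr [452.7   7.9] size [32.6 75.2] ang 12.6 ztop 0.0305 zmed 0.0262 scene [0.0253 0.029 ] dist 0.453
[331. 229.] ctr [ 461.9 -145. ] size [48.  26.1] ang 40.5 ztop 0.075 zmed 0.0563 scene [0.0547 0.0758] dist 0.484
[238. 203.] ctr [540.3 107.8] size [15.7 45.1] ang 53.2 ztop 0.0658 zmed 0.0508 scene [0.036  0.0648] dist 0.551
[326. 197.] ctr [ 555.6 -135.2] size [114.4  46.2] ang 75.9 ztop 0.0477 zmed 0.0334 scene [0.045  0.0485] dist 0.572
[220. 194.] ctr [567.4 157.5] size [36.7 97.8] ang 42.4 ztop 0.066 zmed 0.0521 scene [0.0333 0.0656] dist 0.589
[139. 226.] ctr [485.6 386.7] size [253.7 253.9] ang 89.9 ztop 0.0531 zmed 0.0377 scene [0.0052 0.0082] dist 0.621
[220. 157.]
[... 195 characters left out ...]
47 0.0274] dist 0.699
[277. 146.] ctr [702.3  -3.3] size [62.6 34.1] ang 85.6 ztop 0.0434 zmed 0.0325 scene [0.0168 0.0421] dist 0.702
[209. 117.] ctr [800.6 194.2] size [79.1 48.8] ang 34.6 ztop 0.0276 zmed 0.023 scene [0.0249 0.0274] dist 0.824
[258.  99.] ctr [817.9  44.3] size [37.4 59.9] ang 10.9 ztop 0.1106 zmed 0.0799 scene [0.0027 0.1301] dist 0.819
[322.  95.] ctr [ 825.2 -130.1] size [67.7 52. ] ang 80.2 ztop 0.1096 zmed 0.066 scene [0.0023 0.1281] dist 0.835
[406. 170.] ctr [ 646.1 -361.6] size [462.2 183.7] ang 7.6 ztop 0.0603 zmed 0.0561 scene [0.0563 0.0587] dist 0.74
[256.  84.] ctr [864.7  50.7] size [60.6 52. ] ang 89.3 ztop 0.1113 zmed 0.079 scene [0.0012 0.0036] dist 0.866
```

View pics/crop.png

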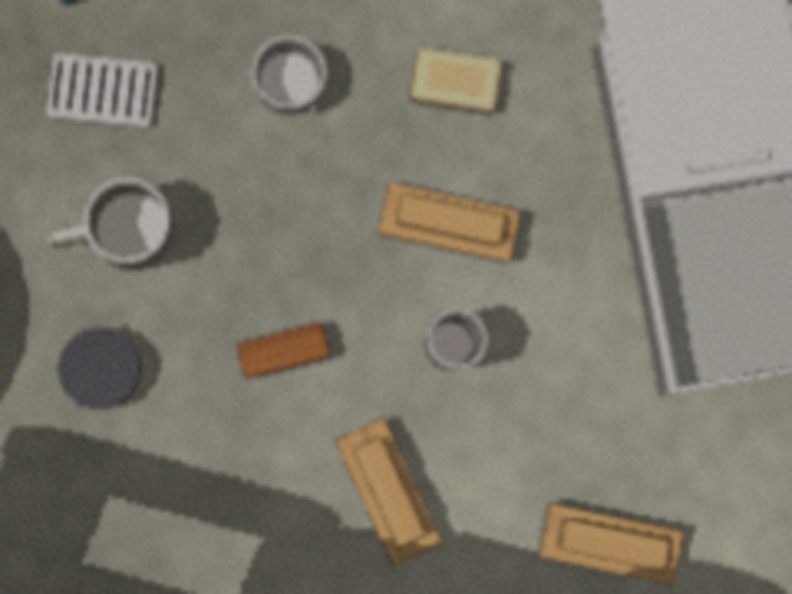

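The crop shows three look-alike brushes: (450,222), (388,490) and (612,543). The first is 0.572 m from the base, against 0.339 m and 0.384 m for the other two, so it is the one meant. The plain cream soap is at crop (457,78). Next I'll write a move-calculating helper and go to look at the dish.

```bash
cat >> h.py <<'E'
def rel(x,y,z,jaw):
    """shift (cm, tool axes) and turn needed to put the TCP at x,y,z (m), pointing down, jaws along jaw (deg, mod 180)"""
    T=tool(); a=np.degrees(np.arctan2(T[1,1],T[0,1])); 
    c=[jaw+180*k for k in(-2,-1,0,1,2)]; 
    az=np.degrees(np.arctan2(y,x)); j=min(c,key=lambda v:abs(v-az))  # last joint near zero
    b=np.radians(j); ey=np.array([np.cos(b),np.sin(b),0]); ez=np.array([0,0,-1.]); ex=np.cross(ey,ez)
    G=np.c_[ex,ey,ez]; d=T[:3,:3].T@(np.array([x,y,z])-T[:3,3])*100
    return np.round(d,2).tolist()+np.round(R.from_matrix(T[:3,:3].T@G).as_rotvec(),3).tolist()
E
cat > go.py <<'E'
import sys; from h import *
a=list(map(float,sys.argv[1:]))
for i in range(0,len(a),4): print(rel(*a[i:i+4]))
E
python3 go.py .684 .161 .22 -6.8; python3 -m creep -h | head
```

```text
[-56.07, -20.1, -1.77, -0.001, 0.001, 1.274]invalid input: not JSON, or not a number
```

```bash
python3 -m creep '[[[-56.1,-20.1,-1.8,0,0,1.274,1],[-56.1,-20.1,-1.8,0,0,1.274,1],[-56.1,-20.1,-1.8,0,0,1.274,1],[-56.1,-20.1,-1.8,0,0,1.274,1],[-56.1,-20.1,-1.8,0,0,1.274,1],[-56.1,-20.1,-1.8,0,0,1.274,1],[-56.1,-20.1,-1.8,0,0,1.274,1],[-56.1,-20.1,-1.8,0,0,1.274,1],[-56.1,-20.1,-1.8,0,0,1.274,1],[-56.1,-20.1,-1.8,0,0,1.274,1]]]'; python3 go.py .684 .161 .22 -6.8
```

```text
clock: 1.35
tool_pos: [0.686, 0.1581, 0.2197]
orientation: [0.0, 0.749, 0.663, -0.001]
ft_force: [0.4, 0.4, 1.4]
gripper_width: 0.0855
[0.26, -0.23, -0.03, -0.001, 0.002, -0.002]
```

```bash
cat > look.py <<'E'
# blobs above a height in the wrist view: python3 look.py name zmin zmax
import sys; from h import *
n,z0,z1=sys.argv[1],float(sys.argv[2]),float(sys.argv[3])
t=cap('wrist'); save(n+'.png',t[0]); np.savez(n+'.npz',*t)
X=cloud(t[1],*t[2:]); m=((X[...,2]>z0)&(X[...,2]<z1)&(t[1]>0)).astype(np.uint8)
m=cv2.morphologyEx(m,cv2.MORPH_OPEN,np.ones((3,3),np.uint8))
T=tool(); print('tcp',T[:3,3].round(4),'floor',np.median(X[...,2][(abs(X[...,2])<.004)]).round(4))
for c in cv2.findContours(m,cv2.RETR_EXTERNAL,cv2.CHAIN_APPROX_NONE)[0]:
    if cv2.contourArea(c)<300: continue
    k=np.zeros_like(m); cv2.drawContours(k,[c],-1,1,-1); z=X[...,2][(k>0)&(m>0)]; zt=np.percentile(z,90)
    p=onplane(c.reshape(-1,2),zt,*t[2:])[:,:2]*1000; r=cv2.minAreaRect(p.astype(np.float32)); e=cv2.minEnclosingCircle(p.astype(np.float32))
    print(c.reshape(-1,2).mean(0).round(),'rect',np.round(r[0],1),np.round(r[1],1),round(r[2],1),'circ',np.round(e[0],1),round(e[1],1),'z50/90',np.percentile(z,[50,90]).round(4))
E
python3 look.py w1 .007 .12
python3 - <<'E'
from h import *
s=cap('scene'); save('s1.png',s[0]); X=cloud(s[1],*s[2:]); T=tool()
q=X[(np.hypot(X[...,0]-T[0,3],X[...,1]-T[1,3])<.08)&(X[...,2]>.1)]
print('lowest gripper pts z-tcp', (np.sort(q[:,2])[:400:50]-T[2,3]).round(4))
E
```

```text
tcp [0.6881 0.1558 0.2197] floor 0.0001
[463. 404.] rect [862.  -99.3] [47.6 48.1] 74.1 circ [856.9 -97.6] 29.8 z50/90 [0.1085 0.1178]
[217. 360.] rect [571.2 -83.7] [35.1 43.3] 78.7 circ [571.  -84.1] 27.5 z50/90 [0.0252 0.0296]
[112. 295.] rect [453.5  32.5] [40.6 35.1] 12.6 circ [453.3  33.5] 24.8 z50/90 [0.0257 0.0269]
[299. 303.] rect [690.2   5.3] [77.2 60.6] 82.9 circ [691.3   5. ] 39.2 z50/90 [0.0293 0.0419]
[478. 289.] rect [862.9  45.1] [57.8 57.8] 82.5 circ [861.8  46.2] 31.2 z50/90 [0.0992 0.1161]
[ 78. 195.] rect [446.5 165.6] [78.5 68.5] 5.7 circ [445.8 167.4] 39.9 z50/90 [0.0259 0.0269]
[169. 203.] rect [571.2 148.5] [104.1  77.7] 64.0 circ [561.5 154.3] 54.4 z50/90 [0.0468 0.0648]
[281. 170.] rect [685.6 162. ] [91.3 57.4] 82.3 circ [685.8 162. ] 52.2 z50/90 [0.012  0.0131]
[383. 131.] rect [802.7 195.8] [75.1 50. ] 32.9 circ [802.1 197.2] 42.2 z50/90 [0.0238 0.025 ]
[510. 186.] rect [895.6 109.2] [172. 387.] 6.2 circ [950.  115.1] 194.6 z50/90 [0.0593 0.0619]
[89. 71.] rect [511.6 297.1] [198.8  74.4] 5.5 circ [510.1 312.6] 101.4 z50/90 [0.042  0.0524]
lowest gripper pts z-tcp [0.0433 0.054  0.0608 0.0673 0.074  0.0817 0.0896 0.0923]
```

View pics/w1.png

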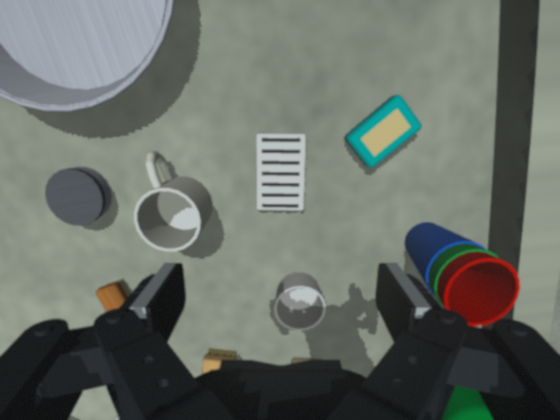

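The wrist view shows the dish at (281,172), turquoise bar (383,131), mug (170,218), squat cup (300,303), and the fingertips at about (168,290) and (392,290). I'll check the fingertip depth in the tool frame and how well the arm has settled.

```bash
python3 - <<'E'
from h import *
t=[v for v in np.load('w1.npz').values()]; T=tool()
X=cloud(t[1],*t[2:]); C=np.array(imaging.get_calibration('wrist')['T_tool_cam'])
T0=t[4]@np.linalg.inv(C); L=(X-T0[:3,3])@T0[:3,:3]
for r in (265,275,285,295,305,315): print(r,[L[r,c].round(3).tolist() for c in (150,165,180,385,395,410)])
m=(t[1]>0)&(t[1]<.25); q=L[m]; print('max z tool',np.sort(q[:,2])[-5:].round(4))
f=q[q[:,2]>-.05]; print(len(f), f.min(0).round(3),f.max(0).round(3))
s=cap('scene'); P=s[4]; 
for p in ([0,.05,0],[0,-.05,0],[0,0,0]): print(proj(T[:3,:3]@np.array(p)+T[:3,3],*s[2:]).round())
save('s1c.png',s[0][60:320,150:450]); print(T[:3,3])
E
python3 go.py .684 .161 .22 -6.8
```

```text
265 [[-0.121, -0.174, 0.219], [0.011, -0.049, -0.049], [0.01, -0.044, -0.046], [0.011, 0.043, -0.048], [0.01, 0.047, -0.048], [-0.121, 0.171, 0.219]]
275 [[0.006, -0.056, -0.049], [0.011, -0.046, -0.058], [0.004, -0.044, -0.045], [0.008, 0.041, -0.053], [0.01, 0.044, -0.056], [0.006, 0.053, -0.048]]
285 [[0.011, -0.049, -0.065], [0.011, -0.044, -0.065], [0.001, -0.044, -0.047], [0.004, 0.041, -0.054], [0.01, 0.042, -0.063], [0.011, 0.047, -0.065]]
295 [[0.011, -0.046, -0.072], [0.007, -0.044, -0.066], [-0.003, -0.044, -0.048], [0.001, 0.041, -0.055], [0.007, 0.041, -0.065], [0.011, 0.044, -0.072]]
305 [[0.011, -0.044, -0.078], [0.003, -0.044, -0.067], [-0.008, -0.044, -0.049], [-0.004, 0.042, -0.055], [0.003, 0.042, -0.066], [0.011, 0.042, -0.078]]
315 [[0.008, -0.044, -0.079], [-0.0, -0.044, -0.068], [-0.199, -0.141, 0.221], [-0.007, 0.041, -0.058], [-0.001, 0.042, -0.067], [0.007, 0.042, -0.079]]
max z tool [-0.0416 -0.0415 -0.0414 -0.0414 -0.0412]
723 [-0.012 -0.056 -0.05 ] [ 0.011  0.055 -0.041]
[[238. 221.]]
[[282. 207.]]
[[260. 214.]]
[0.68634783 0.15774044 0.2195031 ]
[0.15, -0.1, -0.06, -0.001, 0.002, -0.003]
```

View pics/s1c.png

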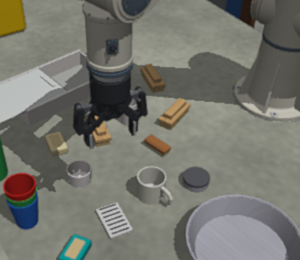

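Crop: the gripper stands over the dish and squat cup at crop (110,120). Both cameras put the open fingertips about 42 mm behind the reported TCP, more than the text implies, so I'll test this at the openings I need.

```bash
cat > tips.py <<'E'
from h import *
t=cap('wrist'); C=np.array(imaging.get_calibration('wrist')['T_tool_cam']); X=cloud(t[1],*t[2:])
T0=t[4]@np.linalg.inv(C); L=(X-T0[:3,3])@T0[:3,:3]
f=L[(t[1]>0)&(abs(L[...,0])<.02)&(abs(L[...,1])<.07)&(L[...,2]<.04)&(L[...,2]>-.1)]
l=f[f[:,1]<0]; r=f[f[:,1]>0]
print('w',sensors.observe()['gripper_width'],'tip z',np.sort(l[:,2])[-3:].round(4),np.sort(r[:,2])[-3:].round(4),'inner y',l[l[:,2]>-.06][:,1].max().round(4),r[r[:,2]>-.06][:,1].min().round(4))
E
python3 -m creep '[[[0.1,-0.1,0,0,0,0,0.36],[0.1,-0.1,0,0,0,0,0.36],[0.1,-0.1,0,0,0,0,0.36],[0.1,-0.1,0,0,0,0,0.36]]]'; python3 tips.py
python3 -m creep '[[[0,0,0,0,0,0,-1],[0,0,0,0,0,0,-1],[0,0,0,0,0,0,-1],[0,0,0,0,0,0,-1]]]'; python3 tips.py; python3 go.py .6856 .162 .1 -7.5
```

```text
clock: 2.0
tool_pos: [0.6837, 0.161, 0.2196]
orientation: [0.0, 0.748, 0.663, -0.001]
ft_force: [-0.4, 0.5, -0.2]
gripper_width: 0.0585
w 0.05837266207691833 tip z [-0.0328 -0.0328 -0.0326] [-0.0336 -0.0335 -0.0327] inner y -0.0298 0.0272
clock: 2.55
tool_pos: [0.6838, 0.1608, 0.2196]
orientation: [0.0, 0.749, 0.663, -0.001]
ft_force: [0.2, 0.3, -0.0]
gripper_width: 0.0001
w 7.237593546603798e-05 tip z [-0.0315 -0.0314 -0.031 ] [-0.032  -0.0314 -0.0314] inner y -0.0 0.0
[0.16, 0.18, 11.95, -0.001, 0.002, 0.01]
```

Run:
```python
from h import *
s=cap('scene'); X=cloud(s[1],*s[2:]); T=tool()
L=(X-T[:3,3])@T[:3,:3]; m=(s[1]>0)&(abs(L[...,0])<.03)&(abs(L[...,1])<.05)&(L[...,2]<.06)&(L[...,2]>-.15)
q=L[m]; i=np.argsort(-q[:,2])[:300:30]; print(q[i].round(3)); v,u=np.where(m); print(np.c_[u,v][i])
print(proj(T[:3,3],*s[2:]))
c=s[0][120:250,200:320]; save('s2.png',cv2.resize(c,None,fx=5,fy=4.5,interpolation=cv2.INTER_CUBIC))
```

```text
[[ 0.008  0.006 -0.03 ]
 [-0.003  0.012 -0.04 ]
 [ 0.007 -0.015 -0.046]
 [-0.006  0.012 -0.051]
 [ 0.     0.013 -0.056]
 [ 0.008 -0.01  -0.062]
 [ 0.011 -0.    -0.068]
 [ 0.008  0.016 -0.074]
 [ 0.014 -0.005 -0.077]
 [ 0.014 -0.005 -0.079]]
[[261 207]
 [256 201]
 [270 198]
 [255 196]
 [256 196]
 [268 193]
 [264 193]
 [256 192]
 [267 190]
 [267 189]]
[[262.27561941 214.53444841]]
```

View pics/s2.png

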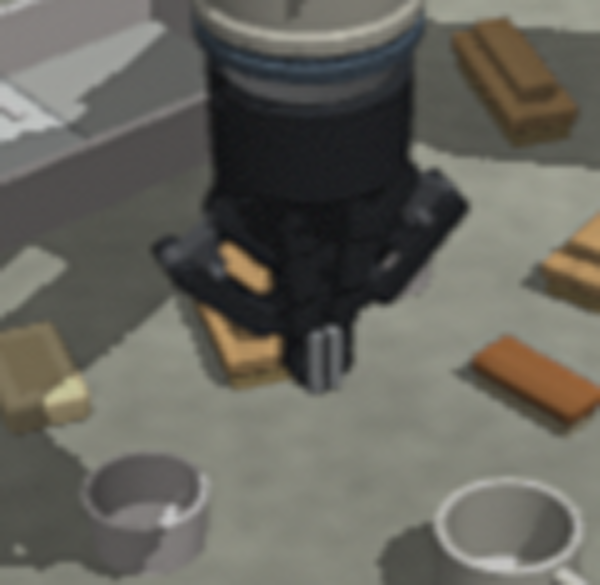

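The shut tips sit at crop (325,390), with the projected TCP about 7 px below them. So both cameras agree the physical tips are about 31 mm (shut) to 42 mm (open) above the reported TCP. I'll descend on the dish in stages with a force check.

```bash
python3 go.py .6855 .1618 .04 -7.5; python3 -m creep '[[[0.1,0.2,18,0,0,0.01,0.8],[0.1,0.2,18,0,0,0.01,0.8],[0.1,0.2,18,0,0,0.01,0.8],[0.1,0.2,18,0,0,0.01,0.8],[0.1,0.2,18,0,0,0.01,0.8],[0.1,0.2,18,0,0,0.01,0.8]]]'; python3 look.py w2 .007 .016;python3 tips.py;  python3 go.py .6855 .1618 .0 -7.5
```

```text
[0.14, 0.18, 17.95, -0.001, 0.001, 0.01]
clock: 3.4
tool_pos: [0.6878, 0.1618, 0.0428]
orientation: [0.001, 0.752, 0.659, 0.001]
ft_force: [0.1, -0.4, -0.4]
gripper_width: 0.0769
tcp [0.6876 0.1618 0.0426] floor 0.0
[ 80. 304.] rect [537.9 123.4] [13.9 40.6] 32.4 circ [541.6 125.7] 20.3 z50/90 [0.0115 0.0149]
[131. 250.] rect [586.2 158.7] [12.9 46.5] 43.1 circ [583.5 156.1] 23.3 z50/90 [0.0112 0.0149]
[278. 221.] rect [685.5 162.6] [89.8 57. ] 82.4 circ [685.4 162.4] 52.3 z50/90 [0.012  0.0129]
[437. 126.] rect [788.5 213.8] [69.9  6.8] 37.1 circ [790.  211.8] 34.9 z50/90 [0.0115 0.0151]
w 0.07690460319412089 tip z [0.0341 0.0341 0.0344] [0.0338 0.0339 0.034 ] inner y -0.0006 0.0
[-0.01, -0.18, 4.21, 0.002, 0.0, -0.0]
```

View pics/w2.png

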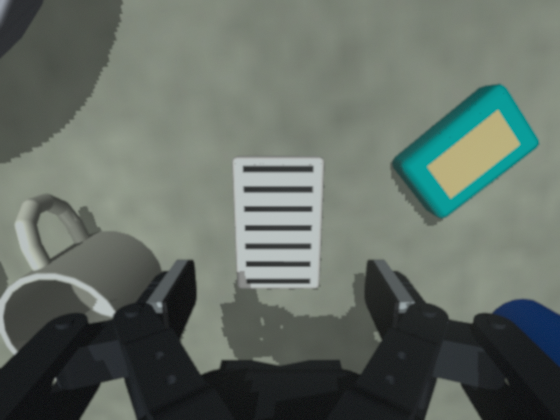

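The dish is at (278,222), centred between the fingertips at u=195 and 365. Continuing down.

```bash
python3 -m creep '[[[0,-0.2,2,0,0,0,0.7],[0,-0.2,4,0,0,0,0.7],[0,-0.2,4.2,0,0,0,0.7],[0,-0.2,4.2,0,0,0,0.7],[0,-0.2,4.2,0,0,0,0.7]]]';  python3 go.py .6855 .162 -.015 -7.5
python3 - <<'E'
from h import *
s=cap('scene'); X=cloud(s[1],*s[2:]); T=tool()
c=proj([.6855,.162,.02],*s[2:])[0].astype(int); print(c)
c=s[0][c[1]-65:c[1]+45,c[0]-65:c[0]+65]; save('s3.png',cv2.resize(c,None,fx=5,fy=5,interpolation=cv2.INTER_CUBIC))
E
```

```text
clock: 4.12
tool_pos: [0.6857, 0.162, 0.0005]
orientation: [0.001, 0.752, 0.659, 0.001]
ft_force: [-0.4, 0.5, 0.9]
gripper_width: 0.0726
[-0.0, -0.03, 1.55, 0.003, -0.0, -0.0]
[263 276]
```

View pics/s3.png

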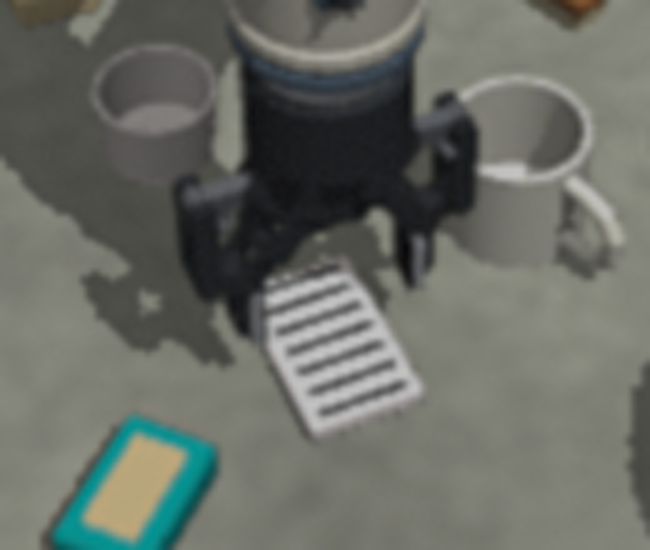

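The crop shows the fingers still about 35 mm clear of the table, straddling the dish at (340,345), with the mug clear on the right. The visual offset holds, so I'm going lower slowly.

```bash
python3 -m creep '[[[0,0,0.8,0,0,0,0.6],[0,0,1.6,0,0,0,0.6],[0,0,2.0,0,0,0,0.6],[0,0,2.3,0,0,0,0.6],[0,0,2.5,0,0,0,0.6],[0,0,2.5,0,0,0,0.6]]]'; python3 tips.py
```

```text
clock: 4.92
tool_pos: [0.6859, 0.162, -0.0244]
orientation: [0.001, 0.752, 0.659, 0.001]
ft_force: [-0.4, -0.7, -0.0]
gripper_width: 0.0687
w 0.06837602291278713 tip z [-0.0229 -0.0229 -0.0229] [-0.0225 -0.0224 -0.0216] inner y -0.0003 0.0001
```

```bash
python3 -m creep '[[[0,0,0.3,0,0,0,0.5],[0,0,0.55,0,0,0,0.5],[0,0,0.55,0,0,0,-1],[0,0,0.55,0,0,0,-1],[0,0,0.55,0,0,0,-1],[0,0,0.55,0,0,0,-1],[0,0,0.55,0,0,0,-1]]]'; python3 -m creep '[[[0,0,-3,0,0,0,-1],[0,0,-9,0,0,0,-1],[0,0,-15,0,0,0,-1],[0,0,-21,0,0,0,-1],[0,0,-24,0,0,0,-1],[0,0,-24,0,0,0,-1]]]'; python3 look.py w3 .02 .3; python3 go.py .4526 .3867 .215 0
```

```text
clock: 5.85
tool_pos: [0.6861, 0.162, -0.0297]
orientation: [0.001, 0.752, 0.659, 0.001]
ft_force: [0.3, -0.3, 2.3]
gripper_width: 0.0562
clock: 6.6
tool_pos: [0.6867, 0.1625, 0.2133]
orientation: [0.002, 0.752, 0.659, 0.003]
ft_force: [1.4, -0.4, -1.3]
gripper_width: 0.0561
tcp [0.6854 0.1622 0.2108] floor 0.0001
[139. 406.] rect [467.4 -99.2] [68.  30.6] 37.7 circ [467.7 -99.8] 34.2 z50/90 [0.0418 0.0615]
[431. 396.] rect [821.7 -88.3] [24.3 93.5] 25.7 circ [826.6 -86. ] 47.0 z50/90 [0.0732 0.1038]
[ 70. 205.] rect [443.2 165.4] [72.3 67.5] 16.3 circ [443.1 165.3] 36.4 z50/90 [0.026 0.027]
[164. 207.] rect [570.5 149.1] [104.   75.8] 64.0 circ [562.3 154.5] 54.5 z50/90 [0.0519 0.065 ]
[381. 135.] rect [803.9 195.5] [73.5 47.5] 32.5 circ [804.  195.6] 41.0 z50/90 [0.0239 0.0251]
[370. 254.] rect [710.8 199.1] [135.8 187.4] 80.5 circ [712.4 181.1] 102.3 z50/90 [0.2543 0.278 ]
[93. 78.] rect [518.8 294.7] [199.4  64.1] 13.2 circ [514.7 312.4] 100.3 z50/90 [0.0491 0.0527]
[19.22, -26.01, -0.53, 0.005, -0.0, -0.131]
```

```bash
python3 -m creep '[[[19.2,-26,0,0,0,-0.131,-1],[19.2,-26,0,0,0,-0.131,-1],[19.2,-26,0,0,0,-0.131,-1],[19.2,-26,0,0,0,-0.131,-1],[19.2,-26,0,0,0,-0.131,-1],[19.2,-26,0,0,0,-0.131,-1],[19.2,-26,0,0,0,-0.131,-1],[19.2,-26,0,0,0,-0.131,-1]]]'
cat > basin.py <<'E'
from h import *; import sys
t=cap('wrist'); save(sys.argv[1],t[0]); X=cloud(t[1],*t[2:]); T=t[4]@np.linalg.inv(np.array(imaging.get_calibration('wrist')['T_tool_cam'])); L=(X-T[:3,3])@T[:3,:3]
# held dish
m=(t[1]>0)&(L[...,2]>-.06)&(L[...,2]<0)&(abs(L[...,1])<.027)&(abs(L[...,0])<.07); q=L[m]
if len(q)>50: print('held z',np.percentile(q[:,2],[5,50,95]).round(4),'x',q[:,0].min().round(4),q[:,0].max().round(4)); 
z=X[...,2]; f=(t[1]>0)&(z>0)&(z<.02)&(np.hypot(X[...,0]-.486,X[...,1]-.387)<.11)
print('floor',np.median(z[f]).round(4),f.sum())
r=(t[1]>0)&(z>.044)&(z<.058)&(abs(np.hypot(X[...,0]-.486,X[...,1]-.387)-.125)<.012); p=X[r][:,:2]
A=np.c_[2*p,np.ones(len(p))]; s=np.linalg.lstsq(A,(p**2).sum(1),rcond=None)[0]; print('rim',s[:2].round(4),np.sqrt(s[2]+s[0]**2+s[1]**2).round(4),r.sum())
E
python3 basin.py w4.png; python3 go.py .4526 .3867 .215 0
```

```text
clock: 7.65
tool_pos: [0.4534, 0.3853, 0.2089]
orientation: [0.002, 0.707, 0.707, 0.001]
ft_force: [0.9, -0.1, 0.2]
gripper_width: 0.0563
held z [-0.043  -0.0419 -0.0406] x -0.0461 0.0457
floor 0.0042 19100
rim [0.4867 0.3868] 0.1229 5967
[0.14, -0.1, -0.59, 0.004, 0.001, -0.002]
```

View pics/w4.png

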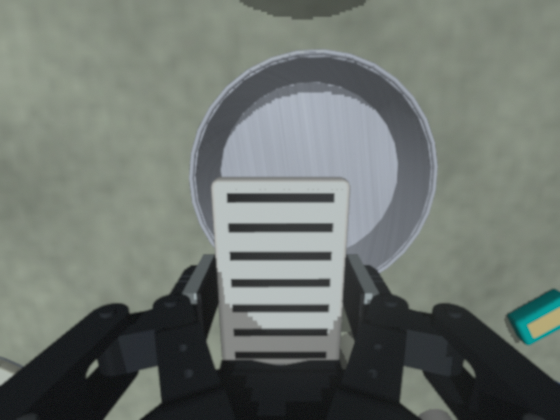

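The dish is held flat and centred (image (280,270)), its underside 30 mm behind the reported TCP; the basin is centred at (0.4866, 0.3868) with its floor at 4.2 mm. Lowering it.

```bash
python3 -m creep '[[[0.15,0,5,0.004,0.001,0,-1],[0.15,0,11,0.004,0.001,0,-1],[0.15,0,17,0.004,0.001,0,-1],[0.15,0,21,0.004,0.001,0,-1],[0.15,0,22.2,0.004,0.001,0,-1],[0.15,0,22.8,0.004,0.001,0,-1],[0.15,0,22.9,0.004,0.001,0,-1]]]'; python3 go.py .4535 .3868 -.0255 0
```

```text
clock: 8.57
tool_pos: [0.4557, 0.3871, -0.0187]
orientation: [0.0, 0.708, 0.706, 0.001]
ft_force: [0.6, -0.3, 0.3]
gripper_width: 0.0562
[-0.03, -0.22, 0.68, 0.002, -0.002, -0.002]
```

```bash
python3 -m creep '[[[0,-0.2,0.3,0,0,0,-1],[0,-0.2,0.6,0,0,0,-1],[0,-0.2,0.7,0,0,0,-1],[0,-0.2,0.7,0,0,0,-1],[0,-0.2,0.7,0,0,0,0.6],[0,-0.2,0.7,0,0,0,0.6],[0,-0.2,0.7,0,0,0,0.6]]]'; python3 -m creep '[[[0,0,-2,0,0,0,0.6],[0,0,-8,0,0,0,0.6],[0,0,-14,0,0,0,0.8],[0,0,-20,0,0,0,1],[0,0,-24,0,0,0,1]]]'; python3 go.py .6835 -.147 .22 -9.5
```

```text
clock: 9.45
tool_pos: [0.4538, 0.3871, -0.0257]
orientation: [0.0, 0.708, 0.706, 0.001]
ft_force: [0.4, -0.9, -0.1]
gripper_width: 0.0683
clock: 10.07
tool_pos: [0.454, 0.3873, 0.2192]
orientation: [0.0, 0.708, 0.706, 0.003]
ft_force: [0.4, 0.4, -0.6]
gripper_width: 0.0853
[-53.38, 23.06, -0.2, 0.005, -0.005, 0.164]
```

Now measure the dish in place, then go to the soap.

```bash
cat > dishm.py <<'E'
# white/dish top in the basin: points 2 bands above the floor
from h import *; import sys
z0,z1,cx,cy=map(float,sys.argv[1:5])
t=cap('wrist'); X=cloud(t[1],*t[2:]); z=X[...,2]
m=((t[1]>0)&(z>z0)&(z<z1)&(np.hypot(X[...,0]-cx,X[...,1]-cy)<.07)).astype(np.uint8)
m=cv2.morphologyEx(m,cv2.MORPH_OPEN,np.ones((3,3),np.uint8))
c=max(cv2.findContours(m,cv2.RETR_EXTERNAL,cv2.CHAIN_APPROX_NONE)[0],key=cv2.contourArea); zt=np.median(z[m>0])
r=cv2.minAreaRect((onplane(c.reshape(-1,2),zt,*t[2:])[:,:2]*1000).astype(np.float32)); print('rect',np.round(r[0],1),np.round(r[1],1),round(r[2],1),'z',zt.round(4),np.percentile(z[m>0],[5,95]).round(4))
E
python3 dishm.py .0115 .025 .4535 .3868
python3 -m creep '[[[-53.4,23.1,0,0.005,-0.005,0.164,1],[-53.4,23.1,0,0.005,-0.005,0.164,1],[-53.4,23.1,0,0.005,-0.005,0.164,1],[-53.4,23.1,0,0.005,-0.005,0.164,1],[-53.4,23.1,0,0.005,-0.005,0.164,1],[-53.4,23.1,0,0.005,-0.005,0.164,1],[-53.4,23.1,0,0.005,-0.005,0.164,1],[-53.4,23.1,0,0.005,-0.005,0.164,1],[-53.4,23.1,0,0.005,-0.005,0.164,1],[-53.4,23.1,0,0.005,-0.005,0.164,1]]]'; python3 -m creep '[[[0,0,0,0,0,0,1]]]';python3 look.py w5 .007 .12; python3 go.py .6835 -.147 .22 -9.5
```

```text
rect [452.8 387.1] [90.9 57.6] 89.8 z 0.016 [0.0145 0.0173]
clock: 11.38
tool_pos: [0.6863, -0.1492, 0.2226]
orientation: [0.001, 0.764, 0.645, 0.003]
ft_force: [0.1, 0.7, -0.3]
gripper_width: 0.0853
clock: 11.5
tool_pos: [0.6861, -0.1498, 0.2229]
orientation: [0.0, 0.765, 0.644, 0.003]
ft_force: [-0.1, 1.3, 0.2]
gripper_width: 0.0851
tcp [ 0.6859 -0.149   0.2231] floor 0.0001
[  9. 308.] rect [ 312.7 -263.2] [126.5  35.3] 65.2 circ [ 306.  -260.1] 64.1 z50/90 [0.0282 0.0358]
[291. 318.] rect [ 669.  -309.3] [150.7 264.2] 71.4 circ [ 661.5 -330.7] 132.3 z50/90 [0.056  0.0571]
[436. 277.] rect [ 839.5 -302.7] [62.5 92.5] 8.0 circ [ 839.4 -303. ] 55.1 z50/90 [0.0561 0.057 ]
[527. 260.] rect [ 950.7 -299.5] [ 83.9 227.8] 0.8 circ [ 961.4 -299.7] 117.3 z50/90 [0.0594 0.0608]
[ 73. 205.] rect [ 471.4 -133.6] [85.8 49.5] 7.1 circ [ 471.3 -130.8] 43.1 z50/90 [0.053  0.0735]
[279. 175.] rect [ 685.2 -147.3] [73.7 46.6] 79.3 circ [ 684.8 -147.3] 41.7 z50/90 [0.024  0.0251]
[170. 184.] rect [ 565.8 -134.3] [111.2  44.3] 75.8 circ [ 565.6 -134. ] 58.8 z50/90 [0.0353 0.0455]
[  7. 154.] rect [389.1 -71.3] [56.7 29.5] 67.1 circ [377.1 -66.2] 28.4 z50/90 [0.0259 0.0294]
[445. 140.] rect [ 829.5 -123.4] [69.  67.5] 67.0 circ [ 837.1 -126.6] 42.5 z50/90 [0.08   0.1151]
[45. 74.] rect [457.4   6.4] [37.8 76.2] 13.6 circ [457.2   6.6] 40.7 z50/90 [0.0256 0.0269]
[258.  36.] rect [689.2  -3.2] [63.  63.2] 52.2 circ [689.   -4.2] 32.6 z50/90 [0.0357 0.0425]
[529.  64.] rect [943.  -80.1] [ 68.2 142. ] 2.1 circ [944.6 -80. ] 78.1 z50/90 [0.059  0.0607]
[0.16, -0.27, 0.31, 0.005, -0.004, -0.004]
```

```bash
python3 go.py .685 -.1473 .0 -10.3; python3 -m creep '[[[0.1,-0.1,6,0.005,-0.004,0.01,0.7],[0.1,-0.1,12,0.005,-0.004,0.01,0.7],[0.1,-0.1,18,0.005,-0.004,0.01,0.7],[0.1,-0.1,22,0.005,-0.004,0.01,0.7],[0.1,-0.1,22.3,0.005,-0.004,0.01,0.7],[0.1,-0.1,22.3,0.005,-0.004,0.01,0.7]]]'; python3 go.py .685 -.1473 -.027 -10.3
```

```text
[0.06, -0.23, 22.31, 0.005, -0.004, 0.01]
clock: 12.3
tool_pos: [0.6872, -0.1462, 0.0018]
orientation: [0.0, 0.767, 0.641, 0.001]
ft_force: [0.4, -0.7, 0.3]
gripper_width: 0.0724
[-0.15, -0.2, 2.88, 0.001, -0.0, 0.001]
```

```bash
python3 -m creep '[[[-0.15,-0.2,1,0,0,0,0.5],[-0.15,-0.2,2,0,0,0,0.5],[-0.15,-0.2,2.7,0,0,0,0.5],[-0.15,-0.2,2.9,0,0,0,0.5],[-0.15,-0.2,2.9,0,0,0,0.5]]]'; python3 go.py .685 -.1473 -.027 -10.3; python3 tips.py;  python3 -m creep '[[[0,0,0,0,0,0,-1],[0,0,0,0,0,0,-1],[0,0,0,0,0,0,-1],[0,0,0,0,0,0,-1]]]';  python3 -m creep '[[[0,0,-3,0,0,0,-1],[0,0,-9,0,0,0,-1],[0,0,-15,0,0,0,-1],[0,0,-21,0,0,0,-1],[0,0,-24,0,0,0,-1]]]'; python3 go.py .4528 .3871 .215 0
```

```text
clock: 12.92
tool_pos: [0.6849, -0.1474, -0.0274]
orientation: [0.0, 0.767, 0.641, 0.0]
ft_force: [0.0, 0.2, 0.4]
gripper_width: 0.064
[0.01, 0.01, -0.04, 0.001, -0.0, 0.001]
w 0.06383205262699504 tip z [-0.0254 -0.0253 -0.0253] [-0.0254 -0.0253 -0.0252] inner y -0.0 0.0
clock: 13.48
tool_pos: [0.6856, -0.1475, -0.0266]
orientation: [0.001, 0.767, 0.641, 0.001]
ft_force: [0.3, 0.2, 6.1]
gripper_width: 0.0468
clock: 14.1
tool_pos: [0.686, -0.1477, 0.2171]
orientation: [0.002, 0.767, 0.641, 0.002]
ft_force: [0.7, 0.6, -1.0]
gripper_width: 0.0468
[48.48, -32.46, 0.01, 0.006, 0.001, -0.179]
```

```bash
python3 -m creep '[[[48.5,-32.5,0,0.006,0.001,-0.179,-1],[48.5,-32.5,0,0.006,0.001,-0.179,-1],[48.5,-32.5,0,0.006,0.001,-0.179,-1],[48.5,-32.5,0,0.006,0.001,-0.179,-1],[48.5,-32.5,0,0.006,0.001,-0.179,-1],[48.5,-32.5,0,0.006,0.001,-0.179,-1],[48.5,-32.5,0,0.006,0.001,-0.179,-1],[48.5,-32.5,0,0.006,0.001,-0.179,-1],[48.5,-32.5,0,0.006,0.001,-0.179,-1],[48.5,-32.5,0,0.006,0.001,-0.179,-1]]]'
python3 - <<'E'
from h import *
t=cap('wrist'); save('w6.png',t[0]); X=cloud(t[1],*t[2:]); T=t[4]@np.linalg.inv(np.array(imaging.get_calibration('wrist')['T_tool_cam'])); L=(X-T[:3,3])@T[:3,:3]
m=(t[1]>0)&(L[...,2]>-.075)&(L[...,2]<-.01)&(abs(L[...,1])<.022)&(abs(L[...,0])<.06); q=L[m]
print(np.percentile(q[:,2],[1,25,50,75,95,99]).round(4),q[:,0].min(),q[:,0].max()); top=q[abs(q[:,2]-np.median(q[:,2]))<.003]; print(top[:,0].min(),top[:,0].max())
A=np.c_[top[:,:2],np.ones(len(top))]; print('plane tilt',np.linalg.lstsq(A,top[:,2],rcond=None)[0].round(4))
E
python3 go.py .4528 .3871 .018 0
```

```text
clock: 15.35
tool_pos: [0.4505, 0.3899, 0.2146]
orientation: [-0.0, 0.706, 0.708, -0.0]
ft_force: [0.7, 0.7, -0.4]
gripper_width: 0.0468
[-0.0524 -0.0511 -0.0506 -0.0501 -0.0456 -0.035 ] -0.0383982609473734 0.03673042294655656
-0.0383982609473734 0.03632214910125427
plane tilt [ 0.0069  0.0085 -0.0507]
[-0.38, 0.26, 19.66, -0.001, -0.001, 0.003]
```

View pics/w6.png

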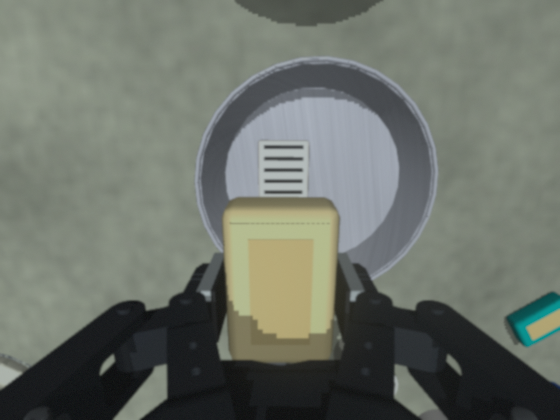

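The soap is held level at (282,280), its underside 26.7 mm behind the TCP, with the dish below at (284,170). Lowering it onto the dish.

```bash
python3 -m creep '[[[-0.2,0.2,6,0,0,0,-1],[-0.2,0.2,12,0,0,0,-1],[-0.2,0.2,18,0,0,0,-1],[-0.2,0.2,20,0,0,0,-1],[-0.2,0.2,20.4,0,0,0,-1],[-0.2,0.2,20.5,0,0,0,-1]]]'; python3 go.py .4528 .388 -.0105 0
```

```text
clock: 16.15
tool_pos: [0.4536, 0.3897, 0.0114]
orientation: [-0.001, 0.706, 0.708, 0.002]
ft_force: [0.4, 0.4, -1.7]
gripper_width: 0.0469
[-0.18, -0.08, 2.19, 0.001, -0.003, 0.003]
```

```bash
python3 -m creep '[[[-0.2,-0.1,0.8,0,-0.003,0.003,-1],[-0.2,-0.1,1.5,0,-0.003,0.003,-1],[-0.2,-0.1,1.9,0,-0.003,0.003,-1],[-0.2,-0.1,2.1,0,-0.003,0.003,-1],[-0.2,-0.1,2.2,0,-0.003,0.003,-1],[-0.2,-0.1,2.2,0,-0.003,0.003,-1]]]'; python3 go.py .4528 .388 -.0105 0
```

```text
clock: 16.9
tool_pos: [0.4527, 0.3879, -0.0105]
orientation: [0.001, 0.707, 0.707, 0.001]
ft_force: [-0.2, -0.3, -1.1]
gripper_width: 0.0471
[0.01, 0.01, -0.0, 0.002, 0.0, -0.0]
```

```bash
python3 -m creep '[[[0,0,0,0,0,0,0.4],[0,0,0,0,0,0,0.4],[0,0,0,0,0,0,0.4],[0,0,-3,0,0,0,0.4],[0,0,-9,0,0,0,0.4],[0,0,-15,0,0,0,0.8],[0,0,-21,0,0,0,1],[0,0,-23,0,0,0,1],[0,0,-23,0,0,0,1]]]'; python3 dishm.py .03 .05 .4535 .3868; python3 dishm.py .0115 .025 .4535 .3868; python3 go.py .689 -.004 .22 89
```

```text
clock: 18.02
tool_pos: [0.4531, 0.3886, 0.2213]
orientation: [0.001, 0.707, 0.707, 0.002]
ft_force: [-0.1, -0.2, -0.5]
gripper_width: 0.0854
rect [451.6 387.5] [74.  47.3] 89.7 z 0.0399 [0.0366 0.0413]
rect [452.8 408.2] [48.2 57.6] 90.0 z 0.0157 [0.0134 0.0176]
[-39.14, 23.73, -0.12, -0.0, 0.001, -1.554]
```

Soap is within about 1 mm of the dish centre and aligned. On to the squat cup.

```bash
python3 -m creep '[[[-39.1,23.7,0,0,0,-1.554,1],[-39.1,23.7,0,0,0,-1.554,1],[-39.1,23.7,0,0,0,-1.554,1],[-39.1,23.7,0,0,0,-1.554,1],[-39.1,23.7,0,0,0,-1.554,1],[-39.1,23.7,0,0,0,-1.554,1],[-39.1,23.7,0,0,0,-1.554,1],[-39.1,23.7,0,0,0,-1.554,1],[-39.1,23.7,0,0,0,-1.554,1],[-39.1,23.7,0,0,0,-1.554,1]]]'
cat > rim.py <<'E'
# circle fit of a cup rim: zlo zhi cx cy rmax
from h import *; import sys
z0,z1,cx,cy,rm=map(float,sys.argv[1:6]); t=cap('wrist'); X=cloud(t[1],*t[2:]); z=X[...,2]
r=(t[1]>0)&(z>z0)&(z<z1)&(np.hypot(X[...,0]-cx,X[...,1]-cy)<rm); p=X[r][:,:2]
s=np.linalg.lstsq(np.c_[2*p,np.ones(len(p))],(p**2).sum(1),rcond=None)[0]; print('rim',s[:2].round(4),np.sqrt(s[2]+s[0]**2+s[1]**2).round(4),r.sum(),'z95',np.percentile(z[r],95).round(4)); v,u=np.where(r); print('px',u.mean(),v.mean()); save('rim.png',t[0])
E
python3 rim.py .039 .05 .692 -.003 .05; python3 go.py .69 -.0035 .0 89
```

```text
clock: 19.38
tool_pos: [0.6878, -0.0041, 0.2162]
orientation: [-0.002, 0.009, 1.0, -0.0]
ft_force: [-0.4, 0.4, -0.8]
gripper_width: 0.0854
rim [ 0.6887 -0.0029] 0.03 527 z95 0.0431
px 281.69259962049335 184.5313092979127
[-0.27, 0.03, 21.67, -0.001, -0.003, -0.002]
```

```bash
python3 go.py .6887 -.003 -.02 89; python3 -m creep '[[[-0.1,0,6,0,-0.003,0,1],[-0.1,0,12,0,-0.003,0,1],[-0.1,0,18,0,-0.003,0,1],[-0.1,0,20,0,-0.003,0,1],[-0.1,0,20.4,0,-0.003,0,1],[-0.1,0,20.4,0,-0.003,0,1]]]'; python3 go.py .6887 -.003 -.02 89
```

```text
[-0.15, 0.08, 23.67, -0.001, -0.003, -0.002]
clock: 20.18
tool_pos: [0.6899, -0.0036, 0.0147]
orientation: [0.002, 0.01, 1.0, -0.0]
ft_force: [0.4, -0.2, 0.9]
gripper_width: 0.0852
[0.13, 0.06, 3.47, -0.001, 0.003, -0.002]
```

```bash
python3 -m creep '[[[0.1,0.1,1.5,0,0.003,0,1],[0.1,0.1,2.6,0,0.003,0,1],[0.1,0.1,3.3,0,0.003,0,1],[0.1,0.1,3.4,0,0.003,0,0.6],[0.1,0.1,3.4,0,0.003,0,-1],[0.1,0.1,3.4,0,0.003,0,-1],[0.1,0.1,3.4,0,0.003,0,-1],[0.1,0.1,3.4,0,0.003,0,-1]]]'; python3 -m creep '[[[0,0,-3,0,0,0,-1],[0,0,-9,0,0,0,-1],[0,0,-15,0,0,0,-1],[0,0,-21,0,0,0,-1],[0,0,-24,0,0,0,-1]]]'; python3 go.py .5365 .3868 .22 90
```

```text
clock: 21.18
tool_pos: [0.6892, -0.0026, -0.0191]
orientation: [0.0, 0.01, 1.0, -0.0]
ft_force: [-0.6, -0.3, 0.8]
gripper_width: 0.0619
clock: 21.8
tool_pos: [0.6903, -0.0024, 0.2251]
orientation: [0.003, 0.01, 1.0, -0.0]
ft_force: [-1.2, -0.2, -1.0]
gripper_width: 0.0619
[16.15, 38.61, 0.4, -0.001, 0.005, -0.02]
```

```bash
python3 -m creep '[[[16.2,38.6,0,0,0.005,-0.02,-1],[16.2,38.6,0,0,0.005,-0.02,-1],[16.2,38.6,0,0,0.005,-0.02,-1],[16.2,38.6,0,0,0.005,-0.02,-1],[16.2,38.6,0,0,0.005,-0.02,-1],[16.2,38.6,0,0,0.005,-0.02,-1],[16.2,38.6,0,0,0.005,-0.02,-1],[16.2,38.6,0,0,0.005,-0.02,-1],[16.2,38.6,0,0,0.005,-0.02,-1],[16.2,38.6,0,0,0.005,-0.02,-1]]]'
cat > cup.py <<'E'
from h import *; import sys
lo,hi,rm=map(float,sys.argv[1:4]); t=cap('wrist'); save(sys.argv[4],t[0]); X=cloud(t[1],*t[2:]); T=t[4]@np.linalg.inv(np.array(imaging.get_calibration('wrist')['T_tool_cam'])); L=(X-T[:3,3])@T[:3,:3]
q=L[(t[1]>0)&(L[...,2]>lo)&(L[...,2]<hi)&(np.hypot(L[...,0],L[...,1])<rm)&(abs(L[...,1])<.75*rm)]
print(np.histogram(q[:,2],bins=20)); k=q[q[:,2]<np.percentile(q[:,2],2)+.003]; print('rim z',np.percentile(q[:,2],2).round(4),'x',k[:,0].min().round(4),k[:,0].max().round(4)); print('tilt dz/dx,dz/dy,z0',np.linalg.lstsq(np.c_[k[:,:2],np.ones(len(k))],k[:,2],rcond=None)[0].round(4))
E
python3 cup.py -.075 0 .036 w7.png; python3 go.py .5365 .3868 .22 90
```

```text
clock: 23.05
tool_pos: [0.5366, 0.3855, 0.224]
orientation: [0.0, 0.001, 1.0, -0.001]
ft_force: [-0.5, -0.6, -0.4]
gripper_width: 0.0616
(array([1000, 1258,  751,  759,  713,  703,  679,  630,  614,  592,  605,
        533,  532,  509,  471,  485,  464, 2267, 4043,   46]), array([-0.0631079 , -0.06090041, -0.05869293, -0.05648544, -0.05427796,
       -0.05207047, -0.04986299, -0.0476555 , -0.04544802, -0.04324053,
       -0.04103305, -0.03882556, -0.03661808, -0.03441059, -0.03220311,
       -0.02999562, -0.02778814, -0.02558065, -0.02337317, -0.02116568,
       -0.0189582 ]))
rim z -0.0615 x -0.0292 0.0314
tilt dz/dx,dz/dy,z0 [-0.0095  0.0008 -0.0606]
[0.01, 0.13, 0.4, -0.001, 0.0, -0.001]
```

View pics/w7.png

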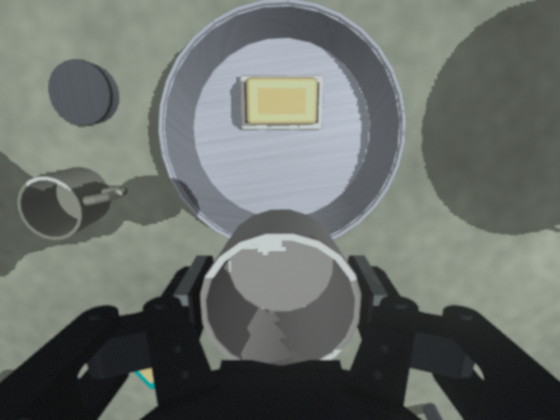

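The cup is held upright at (280,300), its underside about 20 mm behind the TCP; the soap lies central on the dish at (281,102). Lowering into the free half of the basin.

```bash
python3 -m creep '[[[0,0.1,6,0,0,0,-1],[0,0.1,12,0,0,0,-1],[0,0.1,18,0,0,0,-1],[0,0.1,21.5,0,0,0,-1],[0,0.1,22.4,0,0,0,-1],[0,0.1,22.5,0,0,0,-1],[0,0.1,22.5,0,0,0,-1]]]'; python3 go.py .5365 .3868 -.0155 90
```

```text
clock: 23.98
tool_pos: [0.5381, 0.3869, 0.0009]
orientation: [0.001, 0.001, 1.0, 0.0]
ft_force: [0.4, 0.3, 0.3]
gripper_width: 0.0615
[0.16, -0.01, 1.64, 0.001, 0.003, -0.002]
```

```bash
python3 -m creep '[[[0.2,0,0.6,0,0.003,0,-1],[0.2,0,1.1,0,0.003,0,-1],[0.2,0,1.5,0,0.003,0,-1],[0.2,0,1.6,0,0.003,0,-1],[0.2,0,1.6,0,0.003,0,-1]]]'; python3 go.py .5365 .3868 -.0155 90
```

```text
clock: 24.6
tool_pos: [0.5359, 0.3868, -0.0151]
orientation: [-0.0, 0.001, 1.0, 0.0]
ft_force: [-1.6, -0.7, 1.9]
gripper_width: 0.0614
[-0.06, -0.0, 0.04, 0.0, -0.001, -0.002]
```

```bash
python3 -m creep '[[[0,0,0,0,0,0,0.8],[0,0,0,0,0,0,0.8],[0,0,0,0,0,0,0.8],[0,0,-3,0,0,0,0.8],[0,0,-9,0,0,0,0.8],[0,0,-15,0,0,0,1],[0,0,-21,0,0,0,1],[0,0,-24,0,0,0,1],[0,0,-24,0,0,0,1]]]'; python3 rim.py .0435 .052 .5355 .3868 .045; python3 dishm.py .03 .0405 .4535 .3868; python3 go.py .556 -.135 .22 -14
```

```text
clock: 25.72
tool_pos: [0.5374, 0.3877, 0.2282]
orientation: [0.002, 0.001, 1.0, 0.002]
ft_force: [0.9, -0.8, -0.5]
gripper_width: 0.0854
rim [0.536  0.3869] 0.0301 494 z95 0.0471
px 279.16194331983803 180.09716599190284
rect [459.  355.8] [50.3 23.9] 34.7 z 0.0391 [0.036  0.0403]
[-2.13, -52.14, 0.43, -0.001, -0.001, 1.813]
```

```bash
python3 -m creep '[[[-2.1,-52.1,0,0,0,1.813,1],[-2.1,-52.1,0,0,0,1.813,1],[-2.1,-52.1,0,0,0,1.813,1],[-2.1,-52.1,0,0,0,1.813,1],[-2.1,-52.1,0,0,0,1.813,1],[-2.1,-52.1,0,0,0,1.813,1],[-2.1,-52.1,0,0,0,1.813,1],[-2.1,-52.1,0,0,0,1.813,1],[-2.1,-52.1,0,0,0,1.813,1],[-2.1,-52.1,0,0,0,1.813,1]]]'; python3 -m creep '[[[0,0,0,0,0,0,1],[0,0,0,0,0,0,1]]]'
cat > brush.py <<'E'
# brush: back (colour) outline cast on z=.029, ridge top at .045 : x y
from h import *; import sys
x,y,dz=map(float,sys.argv[1:4]); t=cap('wrist'); X=cloud(t[1],*t[2:]); z=X[...,2]
for a,b in((.022,.036),(.040,.052)):
    m=((t[1]>0)&(z>a+dz)&(z<b+dz)&(np.hypot(X[...,0]-x,X[...,1]-y)<.075)).astype(np.uint8); m=cv2.morphologyEx(m,cv2.MORPH_OPEN,np.ones((3,3),np.uint8))
    r=cv2.minAreaRect((X[m>0][:,:2]*1000).astype(np.float32)); print(np.round(r[0],1),np.round(r[1],1),round(r[2],1),'z',np.median(z[m>0]).round(4),m.sum())
E
python3 brush.py .556 -.135 0; python3 go.py .556 -.135 .22 -14
```

```text
clock: 27.08
tool_pos: [0.5545, -0.1364, 0.2219]
orientation: [-0.002, 0.79, 0.613, -0.002]
ft_force: [0.9, -0.7, -0.4]
gripper_width: 0.0855
clock: 27.32
tool_pos: [0.5537, -0.1361, 0.2206]
orientation: [-0.003, 0.789, 0.614, -0.002]
ft_force: [-0.3, -0.5, 0.1]
gripper_width: 0.0855
[ 558.1 -137.3] [115.3  46.1] 75.9 z 0.0288 2118
[ 558.5 -137.4] [89.6 25.9] 75.5 z 0.0449 1943
[0.15, 0.17, 0.1, -0.006, 0.001, -0.005]
```

```bash
python3 go.py .5583 -.1373 .01 -14.2; python3 -m creep '[[[0.3,-0.1,6,-0.006,0,0,0.7],[0.3,-0.1,12,-0.006,0,0,0.7],[0.3,-0.1,18,-0.006,0,0,0.7],[0.3,-0.1,20.6,-0.006,0,0,0.7],[0.3,-0.1,21,-0.006,0,0,0.7],[0.3,-0.1,21,-0.006,0,0,0.7]]]'; python3 go.py .5583 -.1373 -.02 -14.2
```

```text
[-0.01, 0.58, 21.1, -0.006, 0.001, -0.001]
clock: 28.12
tool_pos: [0.5532, -0.1326, 0.0118]
orientation: [0.0, 0.789, 0.614, 0.0]
ft_force: [0.1, -0.2, 0.6]
gripper_width: 0.0729
[-0.33, 0.61, 3.18, 0.001, 0.001, -0.0]
```

I typed the lateral shift of that descent before reading its output; there was no contact. Correcting it sideways first, then lowering.

```bash
python3 -m creep '[[[-0.3,0.6,0,0,0,0,0.7],[-0.3,0.6,0,0,0,0,0.7],[-0.3,0.6,1,0,0,0,0.6],[-0.3,0.6,2,0,0,0,0.6],[-0.3,0.6,2.8,0,0,0,0.5],[-0.3,0.6,3.2,0,0,0,0.5],[-0.3,0.6,3.2,0,0,0,0.5]]]'; python3 go.py .5583 -.1373 -.02 -14.2
```

```text
clock: 29.0
tool_pos: [0.5579, -0.1369, -0.0208]
orientation: [0.0, 0.789, 0.614, -0.0]
ft_force: [0.1, -0.6, 1.1]
gripper_width: 0.0643
[-0.03, 0.05, -0.08, -0.0, 0.001, -0.0]
```

```bash
python3 -m creep '[[[0,0,0,0,0,0,-1],[0,0,0,0,0,0,-1],[0,0,0,0,0,0,-1],[0,0,0,0,0,0,-1],[0,0,-3,0,0,0,-1],[0,0,-9,0,0,0,-1],[0,0,-15,0,0,0,-1],[0,0,-21,0,0,0,-1],[0,0,-24,0,0,0,-1]]]'; python3 go.py .4716 -.3849 .22 7.6
```

```text
clock: 30.12
tool_pos: [0.559, -0.137, 0.2227]
orientation: [0.002, 0.789, 0.614, 0.001]
ft_force: [0.4, 0.3, -2.1]
gripper_width: 0.0443
[-26.18, -2.39, 0.27, 0.004, 0.001, -0.381]
```

```bash
python3 -m creep '[[[-26.2,-2.4,0,0.004,0,-0.381,-1],[-26.2,-2.4,0,0.004,0,-0.381,-1],[-26.2,-2.4,0,0.004,0,-0.381,-1],[-26.2,-2.4,0,0.004,0,-0.381,-1],[-26.2,-2.4,0,0.004,0,-0.381,-1],[-26.2,-2.4,0,0.004,0,-0.381,-1],[-26.2,-2.4,0,0.004,0,-0.381,-1],[-26.2,-2.4,0,0.004,0,-0.381,-1]]]'
cat > box.py <<'E'
from h import *; import sys
t=cap('wrist'); save(sys.argv[1],t[0]); np.savez('box.npz',*t); X=cloud(t[1],*t[2:]); z=X[...,2]; T=t[4]@np.linalg.inv(np.array(imaging.get_calibration('wrist')['T_tool_cam'])); L=(X-T[:3,3])@T[:3,:3]
q=L[(t[1]>0)&(L[...,2]>-.09)&(L[...,2]<0)&(abs(L[...,1])<.02)&(abs(L[...,0])<.075)]
for a,b in((.0,.006),(.014,.022)):
    w=q[(q[:,2]-q[:,2].min()>a)&(q[:,2]-q[:,2].min()<b)]; print('held',len(w),w.min(0).round(4),w.max(0).round(4),np.median(w[:,2]).round(4))
b=np.radians(7.6); e=np.array([np.cos(b),np.sin(b)]); n=np.array([-e[1],e[0]]); o=np.array([.4994,-.3812]); d=X[...,:2]-o; u=d@e; v=d@n; ok=t[1]>0
f=ok&(z<.02)&(abs(u)<.07)&(abs(v)<.07); print('floor',np.median(z[f]).round(4),f.sum())
w=ok&(z>.052)&(z<.062); 
for nm,s in(('+v',w&(abs(v-.082)<.02)&(abs(u)<.07)),('-v',w&(abs(v+.082)<.02)&(abs(u)<.07)),('-u',w&(abs(u+.082)<.02)&(abs(v)<.07)),('lid edge',w&(u>.05)&(u<.12)&(abs(v)<.05))):
    if s.sum()<20: print(nm,'few');continue
    k,c=(u,v) if 'v' in nm else (v,u); print(nm,s.sum(),'fit slope,off',np.polyfit(k[s],c[s],1).round(4),'p5/95',np.percentile(c[s],[2,98]).round(4))
E
python3 box.py w8.png; python3 go.py .4716 -.3849 .22 7.6
```

```text
clock: 31.12
tool_pos: [0.472, -0.3837, 0.2227]
orientation: [0.0, 0.658, 0.753, -0.0]
ft_force: [-0.1, 0.0, -2.1]
gripper_width: 0.0446
held 8 [ 0.0119  0.0192 -0.0874] [ 0.0127  0.0199 -0.085 ] -0.0863
held 978 [-0.0233 -0.013  -0.0674] [ 0.0437  0.0105 -0.066 ] -0.0662
floor 0.0043 5739
+v 1020 fit slope,off [0.0023 0.0774] p5/95 [0.074  0.0808]
-v 124 fit slope,off [-0.0792 -0.083 ] p5/95 [-0.092  -0.0853]
-u 66 fit slope,off [-0.0122 -0.0823] p5/95 [-0.0849 -0.0807]
lid edge 3624 fit slope,off [-0.0007  0.0986] p5/95 [0.0791 0.1192]
[-0.1, -0.05, 0.27, -0.001, 0.001, 0.002]
```

View pics/w8.png

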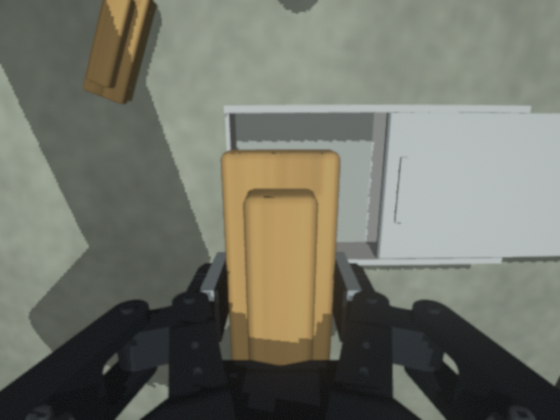

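The brush hangs level at (280,255) over the box; its underside is 21.2 mm behind the TCP. The wrist view refines the well centre to (0.499, -0.387) with the floor at 4.3 mm.

```bash
python3 go.py .4713 -.3905 .0 7.6
```

```text
[-0.63, -0.15, 22.27, -0.001, 0.001, 0.002]
```

```bash
python3 -m creep '[[[-0.6,-0.2,6,0,0,0,-1],[-0.6,-0.2,12,0,0,0,-1],[-0.6,-0.2,18,0,0,0,-1],[-0.6,-0.2,21.5,0,0,0,-1],[-0.6,-0.2,22.1,0,0,0,-1],[-0.6,-0.2,22.2,0,0,0,-1],[-0.6,-0.2,22.2,0,0,0,-1]]]'; python3 go.py .4713 -.3905 -.017 7.6
```

```text
clock: 32.05
tool_pos: [0.472, -0.3911, 0.0026]
orientation: [0.002, 0.658, 0.753, -0.0]
ft_force: [-0.4, 0.7, -0.9]
gripper_width: 0.0448
[0.07, -0.07, 1.96, 0.001, 0.003, 0.002]
```

```bash
python3 -m creep '[[[0,0,0.7,0,0.003,0,-1],[0,0,1.3,0,0.003,0,-1],[0,0,1.7,0,0.003,0,-1],[0,0,1.9,0,0.003,0,-1],[0,0,1.95,0,0.003,0,-1],[0,0,1.95,0,0.003,0,-1]]]'; python3 -m creep '[[[0,0,0,0,0,0,0.3],[0,0,0,0,0,0,0.3],[0,0,0,0,0,0,0.3],[0,0,-3,0,0,0,0.3],[0,0,-9,0,0,0,0.3],[0,0,-15,0,0,0,0.6],[0,0,-21,0,0,0,0.8],[0,0,-25,0,0,0,1],[0,0,-25,0,0,0,1]]]'; python3 brush.py .4713 -.3905 .004; python3 box.py w9.png; python3 go.py .4647 -.147 .25 97.6
```

```text
clock: 32.8
tool_pos: [0.4717, -0.3909, -0.0163]
orientation: [0.0, 0.658, 0.753, 0.001]
ft_force: [-3.0, 2.2, 8.7]
gripper_width: 0.0446
clock: 33.92
tool_pos: [0.4732, -0.3924, 0.2377]
orientation: [0.004, 0.658, 0.753, 0.001]
ft_force: [0.7, 0.1, -0.2]
gripper_width: 0.0857
[ 471.  -391.7] [ 46.1 115.8] 7.8 z 0.0328 1998
[ 450.  -393.3] [ 68.  105.1] 8.2 z 0.0491 2207
[24.26, 2.62, -1.64, 0.0, -0.001, 1.573]Traceback (most recent call last):
  File "box.py", line 5, in <module>
    w=q[(q[:,2]-q[:,2].min()>a)&(q[:,2]-q[:,2].min()<b)]; print('held',len(w),w.min(0).round(4),w.max(0).round(4),np.median(w[:,2]).round(4))
                ~~~~~~~~~~^^
    return umr_minimum(a, axis, None, out, keepdims, initial, where)
ValueError: zero-size array to reduction operation minimum which has no identity
```

```bash
sed -i 's/^for a,b in((.0,.006)/if len(q)>500:\n  for a,b in((.0,.006)/; s/^    w=q\[/    w=q[/' box.py; python3 box.py w9.png; python3 -m creep '[[[24.3,2.6,-1.6,0,0,1.573,1],[24.3,2.6,-1.6,0,0,1.573,1],[24.3,2.6,-1.6,0,0,1.573,1],[24.3,2.6,-1.6,0,0,1.573,1],[24.3,2.6,-1.6,0,0,1.573,1],[24.3,2.6,-1.6,0,0,1.573,1],[24.3,2.6,-1.6,0,0,1.573,1],[24.3,2.6,-1.6,0,0,1.573,1],[24.3,2.6,-1.6,0,0,1.573,1],[24.3,2.6,-1.6,0,0,1.573,1]]]'; python3 rim.py .070 .085 .4647 -.145 .05
```

```text
floor 0.0043 8901
+v 975 fit slope,off [0.0076 0.0772] p5/95 [0.0738 0.081 ]
-v 880 fit slope,off [ 0.0059 -0.0888] p5/95 [-0.0928 -0.0855]
-u 233 fit slope,off [-0.0094 -0.0823] p5/95 [-0.0846 -0.08  ]
lid edge 3466 fit slope,off [0.0024 0.0987] p5/95 [0.0791 0.1193]
clock: 35.33
tool_pos: [0.4633, -0.1461, 0.2475]
orientation: [-0.001, 0.998, 0.067, -0.001]
ft_force: [0.4, 0.8, -0.5]
gripper_width: 0.0855
rim [ 0.4544 -0.1365] 0.0231 416 z95 0.0751
px 270.72596153846155 187.80769230769232
```

```bash
python3 go.py .4544 -.1365 .07 98; python3 - <<'E'
E
python3 rim.py .070 .085 .455 -.137 .04; python3 go.py .4544 -.1365 .06 98
```

```text
[-0.72, -1.03, 17.78, -0.003, 0.002, -0.005]
rim [ 0.4544 -0.1365] 0.0231 412 z95 0.0752
px 270.7014563106796 188.00728155339806
[-0.74, -1.03, 18.8, -0.002, 0.002, -0.004]
```

View pics/rim.png

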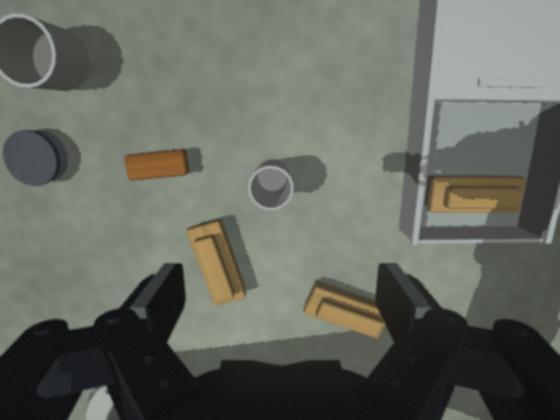

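The tall cup is at (271,188) with clear ground around it; the scrubbing brush is in the well at (477,195). Descending to the cup.

```bash
python3 -m creep '[[[-0.7,-1,6,0,0,0,0.8],[-0.7,-1,12,0,0,0,0.8],[-0.7,-1,16,0,0,0,0.8],[-0.7,-1,18,0,0,0,0.8],[-0.7,-1,18,0,0,0,0.8]]]'; python3 rim.py .070 .085 .455 -.137 .03; python3 go.py .4544 -.1365 .006 98
```

```text
clock: 36.05
tool_pos: [0.4534, -0.1363, 0.0665]
orientation: [-0.002, 0.998, 0.068, -0.003]
ft_force: [0.4, 0.2, 0.5]
gripper_width: 0.0771
rim [ 0.4545 -0.1361] 0.0231 1723 z95 0.0748
px 280.1479976784678 246.26755658734766
[0.02, 0.0, 6.17, -0.003, 0.003, -0.003]
```

```bash
python3 -m creep '[[[0,0,3,-0.003,0.003,0,0.6],[0,0,5,-0.003,0.003,0,0.4],[0,0,5.8,-0.003,0.003,0,0.4],[0,0,6,-0.003,0.003,0,0.4],[0,0,6,-0.003,0.003,0,-1],[0,0,6,-0.003,0.003,0,-1],[0,0,6,-0.003,0.003,0,-1],[0,0,6,-0.003,0.003,0,-1]]]'; python3 -m creep '[[[0,0,-3,0,0,0,-1],[0,0,-9,0,0,0,-1],[0,0,-15,0,0,0,-1],[0,0,-21,0,0,0,-1],[0,0,-23,0,0,0,-1]]]'; python3 go.py .538 -.381 .235 98
```

```text
clock: 37.1
tool_pos: [0.455, -0.1367, 0.0086]
orientation: [0.0, 0.998, 0.068, 0.001]
ft_force: [-0.5, 0.6, 7.8]
gripper_width: 0.0479
clock: 37.72
tool_pos: [0.4563, -0.1372, 0.243]
orientation: [0.001, 0.998, 0.068, 0.004]
ft_force: [0.5, -0.4, -1.9]
gripper_width: 0.0477
[4.76, 25.26, 0.92, 0.003, -0.007, -0.003]
```

```bash
python3 -m creep '[[[4.7,25.3,0,0.003,-0.007,0,-1],[4.7,25.3,0,0.003,-0.007,0,-1],[4.7,25.3,0,0.003,-0.007,0,-1],[4.7,25.3,0,0.003,-0.007,0,-1],[4.7,25.3,0,0.003,-0.007,0,-1],[4.7,25.3,0,0.003,-0.007,0,-1],[4.7,25.3,0,0.003,-0.007,0,-1],[4.7,25.3,0,0.003,-0.007,0,-1]]]'; python3 cup.py -.085 0.03 .032 w10.png; python3 go.py .5367 -.3815 .0 98
```

```text
clock: 38.72
tool_pos: [0.5373, -0.3802, 0.2446]
orientation: [0.0, 0.998, 0.069, 0.0]
ft_force: [-1.1, -0.2, -0.9]
gripper_width: 0.0473
(array([  50,    1,    0,  423, 3698, 1534, 1382, 1216, 1057, 1014,  899,
        800,  678,  608,  560,  488,  431,  378,  395,  475]), array([-0.08486632, -0.08020343, -0.07554054, -0.07087765, -0.06621477,
       -0.06155188, -0.05688899, -0.05222611, -0.04756322, -0.04290033,
       -0.03823744, -0.03357456, -0.02891167, -0.02424878, -0.01958589,
       -0.01492301, -0.01026012, -0.00559723, -0.00093435,  0.00372854,
        0.00839143]))
rim z -0.0666 x -0.0256 0.0246
tilt dz/dx,dz/dy,z0 [-0.0129 -0.0013 -0.0657]
[-0.09, 0.09, 24.46, 0.0, -0.0, -0.002]
```

View pics/w10.png

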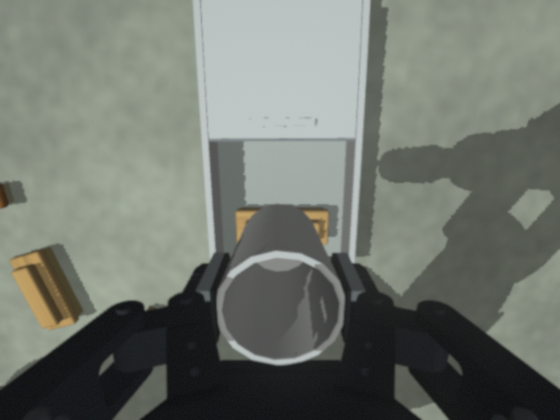

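The cup is held upright (rim at (280,305)), underside about 8.5 mm beyond the TCP. Lowering it between brush and lid.

```bash
python3 -m creep '[[[-0.1,0.1,6,0,0,0,-1],[-0.1,0.1,12,0,0,0,-1],[-0.1,0.1,17,0,0,0,-1],[-0.1,0.1,20,0,0,0,-1],[-0.1,0.1,21.3,0,0,0,-1],[-0.1,0.1,21.5,0,0,0,-1],[-0.1,0.1,21.5,0,0,0,-1]]]'; python3 go.py .5367 -.3815 .0129 98
```

```text
clock: 39.65
tool_pos: [0.5376, -0.3821, 0.0311]
orientation: [0.001, 0.998, 0.069, 0.001]
ft_force: [0.7, 0.0, -0.7]
gripper_width: 0.0472
[-0.08, -0.07, 1.82, 0.002, -0.002, -0.002]
```

```bash
python3 -m creep '[[[-0.1,-0.1,0.7,0.002,-0.002,0,-1],[-0.1,-0.1,1.3,0.002,-0.002,0,-1],[-0.1,-0.1,1.7,0.002,-0.002,0,-1],[-0.1,-0.1,1.8,0.002,-0.002,0,-1],[-0.1,-0.1,1.8,0.002,-0.002,0,-1]]]'; python3 -m creep '[[[0,0,0,0,0,0,0.4],[0,0,0,0,0,0,0.4],[0,0,0,0,0,0,0.4],[0,0,-3,0,0,0,0.4],[0,0,-9,0,0,0,0.4],[0,0,-15,0,0,0,0.6],[0,0,-21,0,0,0,0.6],[0,0,-23,0,0,0,0.6],[0,0,-23,0,0,0,0.6]]]'; python3 rim.py .074 .09 .5367 -.3815 .04
python3 - <<'E'
from h import *
for n in('top','scene'):
    t=cap(n); save('f'+n+'.png',t[0]); X=cloud(t[1],*t[2:]); z=X[...,2]; print(n,'soap z',np.median(z[(t[1]>0)&(np.hypot(X[...,0]-.4528,X[...,1]-.3872)<.015)]).round(4))
a=cv2.imread('pics/ftop.png')[110:330,90:470]; b=cv2.imread('pics/fscene.png')[90:370,90:470]
cv2.imwrite('pics/f.png',cv2.resize(np.vstack([cv2.resize(a,(380,220)),b]),None,fx=1.2,fy=1.2))
E
```

```text
clock: 40.28
tool_pos: [0.5364, -0.3813, 0.0131]
orientation: [-0.0, 0.998, 0.069, -0.0]
ft_force: [-1.0, -0.2, -0.8]
gripper_width: 0.0479
clock: 41.4
tool_pos: [0.537, -0.3817, 0.2443]
orientation: [0.001, 0.998, 0.069, 0.001]
ft_force: [-0.9, -0.3, 0.4]
gripper_width: 0.0682
rim [ 0.5361 -0.381 ] 0.0231 422 z95 0.079
px 278.63744075829385 183.6872037914692
top soap z 0.0402
scene soap z 0.0417
```

View pics/f.png

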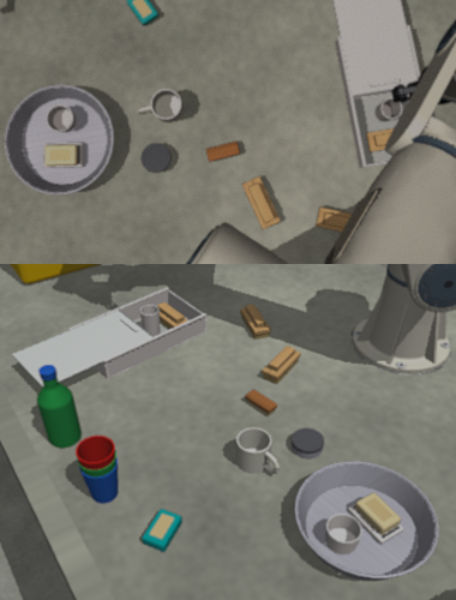

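Final view: the soap lies on the dish, with the squat cup beside it in the basin at (380,515) and (343,533). The brush and tall cup stand side by side in the well at (170,317) and (150,320), and the mug, nail brush, tin and turquoise bar are undisturbed. Handing in.

```bash
python3 brush.py .4713 -.3905 .004; python3 -c "
from cell import manip; print(manip.sign_off())"
```

```text
[ 469.3 -391.8] [101.1 116.4] 8.3 z 0.0328 1929
[ 467.7 -391. ] [103.6 107.4] 7.8 z 0.049 2101
the job is handed in; nothing more can be done
None
```

Both wash kits are made up and the job was handed in at about 41.5 s, in the order asked: dish, soap, squat cup, then brush, tall cup.

**Last checks:**
- **Bathing kit:** The dish is flat on the basin floor, with its top at 16 mm. Just after it was set down, the soap measured within about 1 mm of the dish centre and lengthwise. At the end its top still read about 40 mm. The squat cup stands upright beside it, with its rim at 47 mm.
- **Scrubbing kit:** The brush is bristles down with its back at 33 mm, and the tall cup stands upright next to it with its rim at 79 mm. Both are on the floor of the open well.
- **Left alone:** In the final picture the mug, nail brush, tin, turquoise bar and the two other brushes look undisturbed.

**What disagreed or failed:**
- **Fingertip height:** Both cameras showed the fingertips 31 to 42 mm short of the reported TCP. I worked from the measured tip height; force readings at the end of each move stayed below 9 N.
- **Box position:** The first estimate from the overhead camera was about 6 mm off, and I corrected it with the wrist camera before placing.
- **Brush descent:** I typed one sideways shift wrongly and corrected it before contact.
- **Final outlines:** The last brush outline came out too wide, probably because it caught the tall cup or box walls as well. Its centre was within 2 mm and its height unchanged. One soap check after placing the squat cup also gave a bad outline, and I relied on the final picture instead.

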